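# Find the loose bearing-block bolt and hold its cap open

## Task

One of the three green bearing blocks has a loose bolt: with the caps shut, press down on the bolt heads one after another until you find the one that gives, and push that one fully down. Then take the lifting pin of the same block's hinged cap, swing the cap well past half-way open and finish while still holding it there, so that the bearing can be inspected. Do not lift the caps of the other blocks, and leave the loose nuts and the loose bolt on the bench where they are.

Things in the scene. Friction and masses are not known exactly. Their poses are not given: they have to be found in the camera images.
- block_a_centre (a point): Bearing block A: green, fixed to the bench, about 120 long (x) x 66 wide (y) x 82 mm high; the three blocks look the same and stand in any order, turned up to 0.25 rad. Point on the bench under the block (z = 0). Its x axis points from the bolt (front) to the cap's hinge (back), z up.
- bolt_a_top (a point): Centre of the top face of block A's hexagonal steel bolt head (24 mm across flats, 12 mm thick, on a vertical shank), 70 mm above the bench at the start, 44 mm in front of the block's point (along its -x). The point goes down with the bolt.
- bolt_a (a joint): How far bolt A has been pushed down, m. 0 at the start for all three. A tight bolt gives less than 2 mm even under 25 N; the loose one slides down under about 5 N, to a stop at 10.5 mm, and stays where it is left.
- cap_a_pin (a point): Grip point on the lifting pin of block A's hinged cap: a round steel pin of 10 mm diameter that sticks out level along the block's -y (to the right as the robot sees it), with a red ball of 16 mm at its end. The pin is clear from 26 mm to 76 mm from the block's middle plane; this point lies on its axis 55 mm from the middle plane, at the start 66 mm above the bench and 15 mm in front of the block's point. It moves with the cap.
- cap_a_hinge (a point): Point on the hinge axis of cap A, fixed, 55 mm behind the block's point and 62.5 mm above the bench. The axis is level, along the block's y; the pin's axis runs parallel to it, 70 mm away in front.
- cap_a (a joint): Opening angle of cap A, rad: 0 shut (as at the start), 1.3 fully open. The pin rises and swings back towards the hinge. The cap weighs about 0.25 kg, turns freely, is not locked by the bolt, and falls shut when let go at any angle.
- block_b_centre (a point): Bearing block B: green, fixed to the bench, about 120 long (x) x 66 wide (y) x 82 mm high; the three blocks look the same and stand in any order, turned up to 0.25 rad. Point on the bench under the block (z = 0). Its x axis points from the bolt (front) to the cap's hinge (back), z up.
- bolt_b_top (a point): Centre of the top face of block B's hexagonal steel bolt head (24 mm across flats, 12 mm thick, on a vertical shank), 70 mm above the bench at the start, 44 mm in front of the block's point (along its -x). The point goes down with the bolt.
- bolt_b (a joint): How far bolt B has been pushed down, m. 0 at the start for all three. A tight bolt gives less than 2 mm even under 25 N; the loose one slides down under about 5 N, to a stop at 10.5 mm, and stays where it is left.
- cap_b_pin (a point): Grip point on the lifting pin of block B's hinged cap: a round steel pin of 10 mm diameter that sticks out level along the block's -y (to the right as the robot sees it), with a red ball of 16 mm at its end. The pin is clear from 26 mm to 76 mm from the block's middle plane; this point lies on its axis 55 mm from the middle plane, at the start 66 mm above the bench and 15 mm in front of the block's point. It moves with the cap.
- cap_b_hinge (a point): Point on the hinge axis of cap B, fixed, 55 mm behind the block's point and 62.5 mm above the bench. The axis is level, along the block's y; the pin's axis runs parallel to it, 70 mm away in front.
- cap_b (a joint): Opening angle of cap B, rad: 0 shut (as at the start), 1.3 fully open. The pin rises and swings back towards the hinge. The cap weighs about 0.25 kg, turns freely, is not locked by the bolt, and falls shut when let go at any angle.
- block_c_centre (a point): Bearing block C: green, fixed to the bench, about 120 long (x) x 66 wide (y) x 82 mm high; the three blocks look the same and stand in any order, turned up to 0.25 rad. Point on the bench under the block (z = 0). Its x axis points from the bolt (front) to the cap's hinge (back), z up.
- bolt_c_top (a point): Centre of the top face of block C's hexagonal steel bolt head (24 mm across flats, 12 mm thick, on a vertical shank), 70 mm above the bench at the start, 44 mm in front of the block's point (along its -x). The point goes down with the bolt.
- bolt_c (a joint): How far bolt C has been pushed down, m. 0 at the start for all three. A tight bolt gives less than 2 mm even under 25 N; the loose one slides down under about 5 N, to a stop at 10.5 mm, and stays where it is left.
- cap_c_pin (a point): Grip point on the lifting pin of block C's hinged cap: a round steel pin of 10 mm diameter that sticks out level along the block's -y (to the right as the robot sees it), with a red ball of 16 mm at its end. The pin is clear from 26 mm to 76 mm from the block's middle plane; this point lies on its axis 55 mm from the middle plane, at the start 66 mm above the bench and 15 mm in front of the block's point. It moves with the cap.
- cap_c_hinge (a point): Point on the hinge axis of cap C, fixed, 55 mm behind the block's point and 62.5 mm above the bench. The axis is level, along the block's y; the pin's axis runs parallel to it, 70 mm away in front.
- cap_c (a joint): Opening angle of cap C, rad: 0 shut (as at the start), 1.3 fully open. The pin rises and swings back towards the hinge. The cap weighs about 0.25 kg, turns freely, is not locked by the bolt, and falls shut when let go at any angle.
- nut_3_centre (a point): Loose rusty hexagon nut, 30 x 34 x 24 mm, at the front of the bench; its middle. Bystander.
- nut_1: Loose dark hexagon nut, 24 x 27 x 19 mm, at the back of the bench; its underside. Bystander.
- nut_2: Loose grey hexagon nut, 19 x 22 x 16 mm, at the back of the bench; its underside. Bystander.
- m16_centre (a point): Loose rusty bolt, 65 mm tall, standing on its head at the front left of the bench; its middle. Bystander.

How it is judged:
By the outcome, as a careful person would: the job done as asked, in the order asked, and still so for the second after the job is handed in, while the arm keeps its last pose, push and grip.
It also fails if it takes over 64 s, if anything falls off the work surface, if the arm or the gripper's body presses on something with over 40 N, if the wrist force passes 120 N, or if a joint passes its speed limit or range.

## Robot

A 7-joint arm with a two-finger parallel gripper is mounted at the origin on a cart in front of the work surface, level with it; the furniture and walls round the work are solid. World frame = base frame: x ahead of the robot, y to its left, z up, the work surface at z = 0. Lengths are in m, angles in rad, forces in N, time in s.
With the tool pointing down it reaches from about 0.425 to 0.95 m from the base axis. Payload 16.7 kg.
Tool frame: the origin (TCP) lies at the centre of the arm's flange, where the gripper is bolted on; the fingertips stand 199 mm ahead of it and the grasp point (between the pads) lies ctrl.pinch_z ahead of it (ctrl.pinch_z is the distance from the TCP to the grasp point, in m); z points along the fingers, y is the direction in which the jaws open and shut (so a half turn about z gives the same grasp; the last joint's range is limited). The gripper opens to 94 mm and grips with 3 to 60 N. Pads are 16 mm wide; open, the fingers measure 119 mm over their backs; the gripper's body (75 mm by 177 mm) begins 78 mm behind the grasp point.
Start: joints at [1.119, 0.426, 0.074, 1.606, -0.034, 1.111, -0.067], TCP at [0.201, -0.644, 0.405] pointing down, gripper open.
Joint ranges: [-2.85, 2.85], [-0.5, 2.14], [-1.23, 1.37], [0.21, 2.46], [-1.02, 4.16], [0.16, 2.05], [-2.73, 2.73]. Speed limits (rad/s): [1.89, 1.89, 2.39, 2.39, 3.01, 3.01, 3.01].

## Interface

Orientations are given as a 3x3 rotation matrix whose columns are the frame's x, y, z axes.
In Python, from workcell import ctrl gives the robot as it stands. The module is installed in compiled form; this text tells all that it offers.
- The arm moves only by the tool servo_tool, never from a script. Its argument "rows" is a list of rows, each a list of 2 entries, a list of its own where there are three numbers: the shift along the tool's x, y, z in mm, then the turn, a rotation vector about the tool's x, y, z in rad. A call has 1 to 12 rows; each row shifts and turns the commanded pose from where the row before left it, along the tool's axes as they then stand; what a row does not reach is not made up. A row lasts 1/8 s, in which the tool goes at most 62.5 mm and 10.7 degrees, less where a joint would pass 70% of its speed; a pose out of reach is approached as far as the arm can. A call with a gripper value outside its range is refused whole. "claw" is the closure in counts, from 0 (fully open) to 255 (shut), set as the call begins (left out, the last holds). The fingers move at their own pace and stop on an object; the grip force is fixed at half the most. Time passes only in rows, so rows that do not move let the fingers close. It gives the time, the measured TCP pose, the force and the opening at its end, in the units of the state.
- ctrl.get_state(): the state, without advancing time (a new reading comes with each control period).
- ctrl.camera(name): name is "scene" or "top" or "wrist"; returns the picture (400x640x3 uint8, red, green, blue); there is no depth.
- ctrl.get_calibration(name): a dict with "fov_y" (degrees; the focal length in pixels is half the picture's height over the tangent of half this angle, whatever the lens; pixels are square), "cx", "cy" (the principal point, pixels), "dist" ([k1, k2, p1, p2, k3] as OpenCV has them; the pictures are not rectified), "T" (4x4, takes a point from camera to world coordinates). Camera axes: x right, y up, looking along -z (the intrinsics and any distortion apply to the point x, -y, -z); pixel columns grow to the right and rows downward; lengths in m; the calibration is good to about 2 mm. A picture is of the moment at which its call begins: read the wrist's pose just before it. get_calibration takes no time and is no camera call; for the wrist camera it gives the pose at the moment of the call.
- ctrl.job_done(): hands the job in, once; it reports no verdict.
Trained networks look in the newest picture that a camera, given by its name, has taken for a name from the list of things; names that differ only in an ending like _2 or _b are one class to them, and where a whole thing is asked for, a point or a joint stands for the part that bears it (a point fixed in the world has none). Each returns a list of dicts, best first, with "confidence" (0 to 1); they miss things now and then, are a little off and sometimes report something else, mostly with a low value. They report only what shows in the picture. A call takes as long as a camera call.
- ctrl.search_frame(camera, thing): "pixel" ([row, column] in pixels, amid what is visible of it).
- ctrl.trace(camera, thing): "region" (400x640 bool, what is visible of it) and "pixel" ([row, column] in pixels, amid what is visible of it).
- ctrl.mark_of(camera, thing): "pixel" ([row, column] in pixels: a listed point, or the origin of a listed thing).
The state is a dict: "time_s": time; "joints": joint angles; "joint_velocities": joint speeds; "effort": joint torques, N m; "tcp_pos": TCP position; "ee_rot": TCP orientation; "contact_force": force on the tool from outside, world axes, zero at the start; "wrist_torque": the same for the moment, N m; "width": finger opening in m.
Only numpy, scipy, OpenCV 4.12 (cv2) and the standard library are available. Lean on these libraries where they do the work, as an engineer would, in place of code of your own. Each camera call takes 0.05 s, during which the arm holds its last target.

## Working session

There is one attempt and no reset: what is moved stays moved. The work goes in short steps, Python scripts to look and compute and a tool call to move; the robot and the scene stay as the last step left them, time stands still between calls to the robot, and variables do not carry over. Pictures are saved under pics/ and viewed, and the job is handed in when it is done.

Besides the shell and the picture viewer there is one more tool, called after "Request:" in YAML: its name, and indented under it one key for each argument. servo_tool: Moves the arm, as the interface text tells. Its arguments: {"type":"object","properties":{"rows":{"type":"array"},"claw":{"type":"number"}},"required":["rows"]}

```bash
mkdir -p pics; cat > h.py <<'E'
import numpy as np, cv2
from workcell import ctrl
def K(c):
    f=200/np.tan(np.radians(c['fov_y'])/2)
    return np.array([[f,0,c['cx']],[0,f,c['cy']],[0,0,1.]])
def ray(name,px):
    c=ctrl.get_calibration(name)
    u=cv2.undistortPoints(np.array([[[px[1],px[0]]]],float),K(c),np.array(c['dist'],float))[0,0]
    T=np.array(c['T']); d=T[:3,:3]@np.array([u[0],-u[1],-1.]); return T[:3,3],d
def atz(name,px,z):
    o,d=ray(name,px); return o+d*(z-o[2])/d[2]
def proj(name,P):
    c=ctrl.get_calibration(name); T=np.array(c['T'])
    q=T[:3,:3].T@(np.array(P,float)-T[:3,3]); q=q*[1,-1,-1]
    p=cv2.projectPoints(q.reshape(1,3),np.zeros(3),np.zeros(3),K(c),np.array(c['dist'],float))[0][0,0]
    return p[::-1]
def snap(name,fn):
    im=ctrl.camera(name); cv2.imwrite('pics/'+fn,im[:,:,::-1]); return im
E
python3 - <<'E'
from h import *
np.set_printoptions(precision=4,suppress=True)
s=ctrl.get_state(); print(s['time_s'],s['tcp_pos'],s['ee_rot'],s['width'],s['contact_force'],ctrl.pinch_z)
for n in('scene','top'):
    snap(n,n+'0.png'); c=ctrl.get_calibration(n); print(n,c['fov_y'],np.array(c['T'])[:3,3])
    for t,z in(('bolt_a_top',.07),('cap_a_pin',.066),('block_a_centre',0),('cap_a_hinge',.0625)):
        for r in ctrl.mark_of(n,t)[:5]: print(t,np.round(r['pixel'],1),round(r['confidence'],2),atz(n,r['pixel'],z))
print(ctrl.get_state()['time_s'])
E
```

```text
0.0 [ 0.2006 -0.6443  0.404 ] [[ 0.9548  0.2972 -0.0005]
 [ 0.2972 -0.9548  0.0012]
 [-0.0001 -0.0013 -1.    ]] 0.09358090207144582 [ 0.1988 -0.9137 -0.6113] 0.1804
scene 42.925489265978406 [ 0.2243 -0.6016  0.8413]
bolt_a_top [294.6 317.4] 0.69 [ 0.4409 -0.1722  0.07  ]
cap_a_pin [314.4 349. ] 0.66 [ 0.4703 -0.2309  0.066 ]
block_a_centre [303.1 342.8] 0.75 [ 0.4935 -0.1731  0.    ]
block_a_centre [221.6 306.2] 0.63 [0.5271 0.0392 0.    ]
block_a_centre [178.9 260.7] 0.36 [0.4954 0.2069 0.    ]
cap_a_hinge [269.  367.3] 0.78 [ 0.5494 -0.1651  0.0625]
top 50.0942331797841 [ 0.4172 -0.0257  1.1306]
bolt_a_top [232.3 375.1] 0.52 [ 0.4569 -0.1775  0.07  ]
bolt_a_top [218.2 370.1] 0.39 [ 0.4918 -0.1653  0.07  ]
cap_a_pin [223.3 392.1] 0.76 [ 0.4797 -0.2208  0.066 ]
block_a_centre [218.8 367.8] 0.86 [ 0.4951 -0.1683  0.    ]
block_a_centre [185.6 243.1] 0.54 [0.5808 0.1645 0.    ]
block_a_centre [208.7 266.1] 0.19 [0.5195 0.1015 0.    ]
cap_a_hinge [200.5 370.2] 0.9 [ 0.5369 -0.1668  0.0625]
cap_a_hinge [211.5 249.4] 0.29 [0.5064 0.1362 0.0625]
0.5
```

View pics/scene0.png

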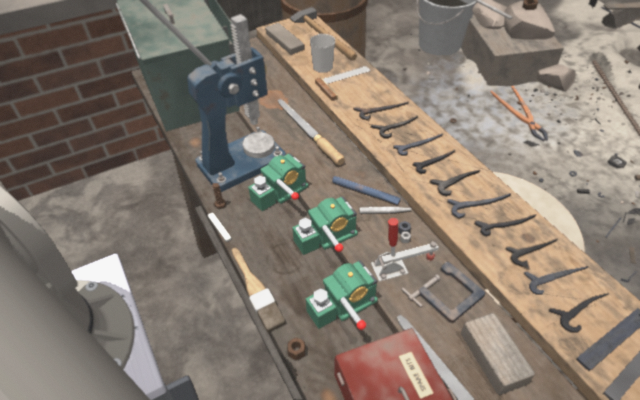

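View pics/top0.png

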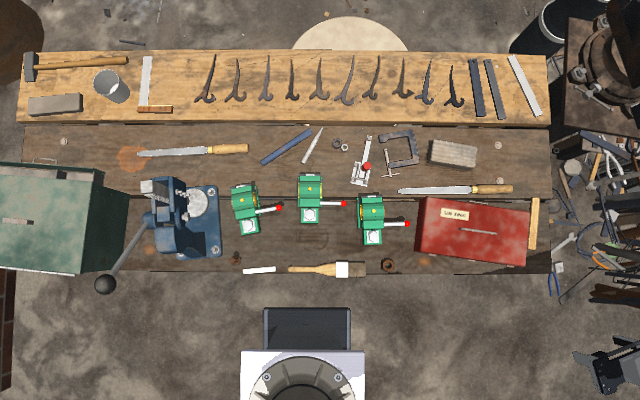

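```bash
python3 - <<'E'
import cv2
a=cv2.imread('pics/top0.png')[165:255,220:420]; cv2.imwrite('pics/topz.png',cv2.resize(a,None,fx=4,fy=4,interpolation=cv2.INTER_CUBIC))
b=cv2.imread('pics/scene0.png')[145:335,240:385]; cv2.imwrite('pics/scz.png',cv2.resize(b,None,fx=3,fy=3,interpolation=cv2.INTER_CUBIC))
E
```

```text
(no output)
```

View pics/topz.png

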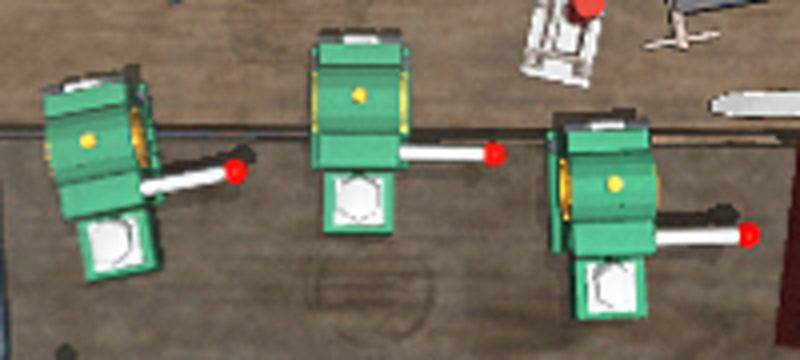

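View pics/scz.png

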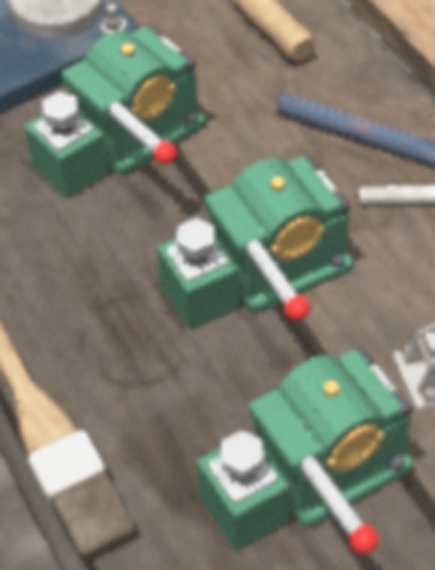

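```bash
cat > fit.py <<'E'
from h import *
from scipy.optimize import least_squares
np.set_printoptions(precision=4,suppress=True)
D={'L':dict(tb=(112,244),tr=(235,171),sb=(60,105),sr=(165,152)),
'M':dict(tb=(359,200),tr=(493,154),sb=(196,236),sr=(297,307)),
'R':dict(tb=(614,287),tr=(748,235),sb=(242,449),sr=(364,538))}
def px(k,p):
    if k[0]=='t': return np.array([165+(p[1]+.5)/4-.5,220+(p[0]+.5)/4-.5])
    return np.array([145+(p[1]+.5)/3-.5,240+(p[0]+.5)/3-.5])
def w(p,l):
    c,s=np.cos(p[2]),np.sin(p[2]); return np.array([p[0]+c*l[0]-s*l[1],p[1]+s*l[0]+c*l[1],l[2]])
obs=[(i,k,px(k,v)) for i,b in enumerate('LMR') for k,v in D[b].items()]
def f(q):
    out=[]
    for i,k,o in obs:
        P=w(q[3*i:3*i+3],(-.044,0,.07) if k[1]=='b' else (-.015,-q[9],.066))
        out+=list(proj({'t':'top','s':'scene'}[k[0]],P)-o)
    return np.array(out)
r=least_squares(f,[.53,.12,0,.55,0,0,.5,-.17,0,.082])
print(r.x[9]); print(r.x[:9].reshape(3,3)); print(r.fun.reshape(3,4,2).round(1))
for i in range(3):
    p=r.x[3*i:3*i+3]; print('bolt',w(p,(-.044,0,.07)),'pin',w(p,(-.015,-.055,.066)),'hinge',w(p,(.055,-.055,.0625)))
E
python3 fit.py
```

```text
0.08340138236514749
[[ 0.5131  0.1483  0.2165]
 [ 0.5424 -0.0145  0.0115]
 [ 0.4902 -0.1722  0.0429]]
[[[ 0.2 -0.1]
  [ 0.3 -0.1]
  [-0.1  0. ]
  [ 0.   0.4]]

 [[ 0.4  0.3]
  [ 0.3  0.1]
  [-0.8 -0.1]
  [ 0.   0.4]]

 [[ 0.2  0.6]
  [ 0.4 -0.5]
  [-0.2  0.3]
  [-0.2  0. ]]]
bolt [0.4702 0.1388 0.07  ] pin [0.5103 0.0913 0.066 ] hinge [0.5787 0.1064 0.0625]
bolt [ 0.4984 -0.015   0.07  ] pin [ 0.5281 -0.0697  0.066 ] hinge [ 0.5981 -0.0688  0.0625]
bolt [ 0.4462 -0.1741  0.07  ] pin [ 0.4776 -0.2278  0.066 ] hinge [ 0.5475 -0.2248  0.0625]
```

```bash
cat >> h.py <<'E'
from scipy.spatial.transform import Rotation as Rn
np.set_printoptions(precision=4,suppress=True)
def Rdown(yaw,tilt=0):  # tool x along yaw dir, z down
    c,s=np.cos(yaw),np.sin(yaw); return np.array([[c,s,0],[s,-c,0],[0,0,-1.]])
def delta(p,R,p0=None,R0=None):
    s=ctrl.get_state()
    if p0 is None: p0=np.array(s['tcp_pos']);
    if R0 is None: R0=np.array(s['ee_rot'])
    return R0.T@(np.array(p)-p0)*1000, Rn.from_matrix(R0.T@R).as_rotvec()
E
python3 - <<'E'
from h import *
from scipy.optimize import least_squares
a=least_squares(lambda P:np.r_[proj('top',P)-[197,427],proj('scene',P)-[332,398]],[.5,-.3,.1]);print('box',a.x,a.fun)
print(atz('top',[257,415],a.x[2]))
R=Rdown(.043)
d,r=delta([.445,-.174,.404],R);print(d,r)
print(ctrl.get_calibration('wrist')['T'])
E
```

```text
box [ 0.5306 -0.3021  0.0688] [ 6.1888 -2.8091 -0.931   4.3733]
[ 0.3965 -0.2765  0.0688]
[ 373.153  -376.6032    0.6992] [-0.0001 -0.      0.2587]
[[ 0.2974  0.9238  0.241   0.2705]
 [-0.9547  0.2878  0.075  -0.6226]
 [-0.0001 -0.2524  0.9676  0.3832]
 [ 0.      0.      0.      1.    ]]
```

Request:
servo_tool:
  rows:
    - [[37,-37,0],[0,0,0]]
    - [[37,-38,0],[0,0,0]]
    - [[37,-38,0],[0,0,0]]
    - [[37,-38,0],[0,0,0]]
    - [[37,-38,0],[0,0,0]]
    - [[37,-38,0],[0,0,0]]
    - [[37,-38,0],[0,0,0]]
    - [[37,-38,0],[0,0,0]]
    - [[37,-37,0],[0,0,0]]
    - [[40,-37,0],[0,0,0]]
    - [[0,0,20],[0,0,0.13]]
    - [[0,0,20],[0,0,0.13]]
  claw: 255

```text
time_s: 2.0
tcp_pos: [0.445, -0.173, 0.3644]
ee_rot: [[0.999, 0.039, 0.001], [0.039, -0.999, -0.0], [0.001, 0.0, -1.0]]
contact_force: [-0.5, -0.1, -0.3]
width: 0.0007
```

```bash
python3 - <<'E'
from h import *
s=ctrl.get_state();print(s['time_s'],s['tcp_pos'],s['contact_force'],s['width'])
d,r=delta([.445,-.174,.28],Rdown(.043));print(d,r)
E
```

```text
2.0 [ 0.445  -0.173   0.3644] [-0.4744 -0.0668 -0.3148] 0.0007316220905204918
[-0.1095  0.9667 84.4439] [ 0.0002 -0.0008 -0.0041]
```

Request:
servo_tool:
  rows:
    - [[0,1,30],[0,0,0]]
    - [[0,0,34],[0,0,0]]
    - [[0,0,0],[0,0,0]]

```text
time_s: 2.38
tcp_pos: [0.4441, -0.1744, 0.2992]
ee_rot: [[0.999, 0.042, -0.004], [0.042, -0.999, 0.001], [-0.003, -0.001, -1.0]]
contact_force: [-0.0, -0.4, 0.5]
width: 0.0007
```

```bash
python3 - <<'E'
from h import *
im=snap('wrist','w1.png')
for P in([.4462,-.1741,.07],[.4776,-.2278,.066],[.445,-.174,.101]): print(proj('wrist',P))
snap('scene','s1.png')
E
```

```text
[221.9729 318.1371]
[183.692  390.8598]
[238.8447 317.8349]
```

View pics/w1.png

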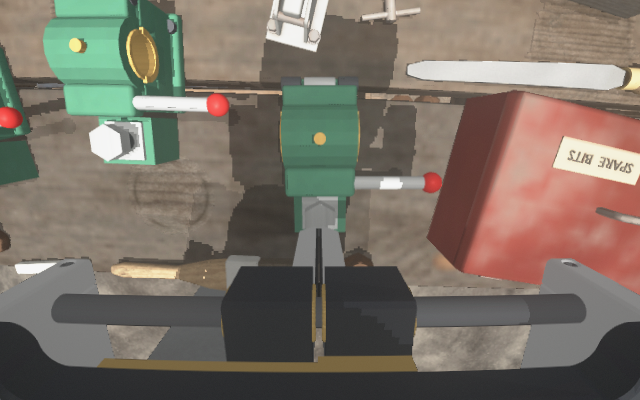

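View pics/s1.png

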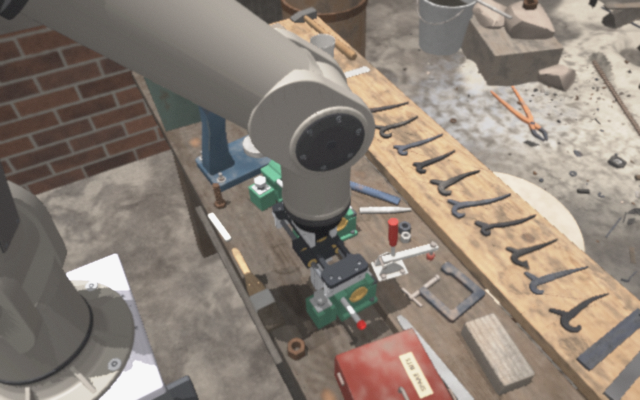

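Request:
servo_tool:
  rows:
    - [[1,0,14],[0,-0.003,0]]
    - [[0,0,12],[0,0,0]]
    - [[0,0,2],[0,0,0]]
    - [[0,0,1],[0,0,0]]
    - [[0,0,1],[0,0,0]]
    - [[0,0,0],[0,0,0]]

```text
time_s: 3.22
tcp_pos: [0.4457, -0.1746, 0.2708]
ee_rot: [[0.999, 0.042, -0.003], [0.042, -0.999, -0.0], [-0.003, 0.0, -1.0]]
contact_force: [-0.5, 0.0, -0.1]
width: 0.0005
```

Request:
servo_tool:
  rows:
    - [[0,0,1],[0,0,0]]
    - [[0,0,1],[0,0,0]]
    - [[0,0,0],[0,0,0]]

```text
time_s: 3.6
tcp_pos: [0.4458, -0.1746, 0.269]
ee_rot: [[0.999, 0.042, -0.003], [0.042, -0.999, -0.0], [-0.003, 0.0, -1.0]]
contact_force: [-2.1, 0.4, 8.2]
width: 0.0005
```

Request:
servo_tool:
  rows:
    - [[0,0,1],[0,0,0]]
    - [[0,0,1],[0,0,0]]
    - [[0,0,0],[0,0,0]]

```text
time_s: 3.98
tcp_pos: [0.446, -0.1746, 0.2685]
ee_rot: [[0.999, 0.041, -0.002], [0.041, -0.999, -0.001], [-0.002, 0.001, -1.0]]
contact_force: [-12.1, 4.4, 44.3]
width: 0.0004
```

Request:
servo_tool:
  rows:
    - [[0,0,-20],[0,0,0]]
    - [[0,0,-30],[0,0,0]]

```text
time_s: 4.22
tcp_pos: [0.4456, -0.1745, 0.3168]
ee_rot: [[0.999, 0.042, -0.004], [0.042, -0.999, 0.0], [-0.004, -0.001, -1.0]]
contact_force: [0.3, -0.1, 0.3]
width: 0.0009
```

```bash
python3 - <<'E'
from h import *
s=ctrl.get_state();print(s['time_s'],s['tcp_pos'],s['contact_force'],s['width'])
print(delta([.4975,-.015,.300],Rdown(.0115)))
E
```

```text
4.225 [ 0.4456 -0.1745  0.3168] [ 0.2778 -0.1277  0.3123] 0.0008967009038309429
(array([  58.633 , -157.1879,   16.6519]), array([-0.0006,  0.0044,  0.0304]))
```

Request:
servo_tool:
  rows:
    - [[12,-31,0],[0,0,0]]
    - [[12,-32,0],[0,0,0]]
    - [[12,-32,0],[0,0,0]]
    - [[12,-32,0],[0,0,0]]
    - [[11,-30,0],[0,0.003,0.03]]
    - [[0,0,17],[0,0,0]]
    - [[0,0,0],[0,0,0]]

```text
time_s: 5.1
tcp_pos: [0.4976, -0.0158, 0.2982]
ee_rot: [[1.0, 0.012, -0.003], [0.012, -1.0, -0.0], [-0.003, 0.0, -1.0]]
contact_force: [0.3, 1.3, -1.0]
width: 0.0002
```

```bash
python3 - <<'E'
from h import *
print(delta([.4975,-.015,.271],Rdown(.0115)))
E
```

```text
(array([ 0.0165, -0.8134, 27.2144]), array([0.0002, 0.0026, 0.0005]))
```

Request:
servo_tool:
  rows:
    - [[0,-1,12],[0,0,0]]
    - [[0,0,11],[0,0,0]]
    - [[0,0,3],[0,0,0]]
    - [[0,0,1],[0,0,0]]
    - [[0,0,1],[0,0,0]]
    - [[0,0,1],[0,0,0]]
    - [[0,0,0],[0,0,0]]

```text
time_s: 5.98
tcp_pos: [0.4982, -0.0143, 0.2706]
ee_rot: [[1.0, 0.012, 0.0], [0.012, -1.0, -0.0], [0.0, 0.0, -1.0]]
contact_force: [-0.8, -1.4, 0.3]
width: 0.0004
```

Request:
servo_tool:
  rows:
    - [[0,0,1],[0,0,0]]
    - [[0,0,1],[0,0,0]]
    - [[0,0,0],[0,0,0]]

```text
time_s: 6.35
tcp_pos: [0.4984, -0.0142, 0.269]
ee_rot: [[1.0, 0.012, 0.0], [0.012, -1.0, -0.0], [0.0, 0.0, -1.0]]
contact_force: [-3.1, -0.5, 11.1]
width: 0.0004
```

Request:
servo_tool:
  rows:
    - [[0,0,1],[0,0,0]]
    - [[0,0,0],[0,0,0]]

```text
time_s: 6.6
tcp_pos: [0.4984, -0.0142, 0.2688]
ee_rot: [[1.0, 0.012, 0.001], [0.012, -1.0, -0.0], [0.001, 0.0, -1.0]]
contact_force: [-9.5, -0.7, 27.3]
width: 0.0007
```

Tight too (0.2 mm at 27 N). On to the left block.

Request:
servo_tool:
  rows:
    - [[0,0,-20],[0,0,0]]
    - [[0,0,-30],[0,0,0]]

```text
time_s: 6.85
tcp_pos: [0.4979, -0.0143, 0.3175]
ee_rot: [[1.0, 0.012, -0.002], [0.012, -1.0, 0.0], [-0.002, -0.0, -1.0]]
contact_force: [-0.3, -0.2, -0.7]
width: 0.0
```

```bash
python3 - <<'E'
from h import *
print(delta([.4695,.1388,.300],Rdown(.2165)))
E
```

```text
(array([ -26.5871, -153.3801,   17.6158]), array([-0.0003,  0.0016, -0.2046]))
```

Request:
servo_tool:
  rows:
    - [[-5,-31,0],[0,0,0]]
    - [[-5,-31,0],[0,0,0]]
    - [[-5,-31,0],[0,0,0]]
    - [[-6,-30,0],[0,0,0]]
    - [[-6,-30,0],[0,0,-0.1]]
    - [[0,0,18],[0,0,-0.105]]
    - [[0,0,0],[0,0,0]]

```text
time_s: 7.72
tcp_pos: [0.469, 0.1388, 0.2987]
ee_rot: [[0.976, 0.218, -0.002], [0.218, -0.976, -0.0], [-0.002, -0.0, -1.0]]
contact_force: [-0.1, -0.7, -0.0]
width: 0.0002
```

```bash
python3 - <<'E'
from h import *
print(delta([.4695,.1388,.271],Rdown(.2165)))
E
```

```text
(array([ 0.5495,  0.0814, 27.6831]), array([-0.0001,  0.002 ,  0.0036]))
```

Request:
servo_tool:
  rows:
    - [[0,0,12],[0,0,0]]
    - [[0,0,12],[0,0,0]]
    - [[0,0,3],[0,0,0]]
    - [[0,0,1],[0,0,0]]
    - [[0,0,1],[0,0,0]]
    - [[0,0,1],[0,0,0]]
    - [[0,0,1],[0,0,0]]
    - [[0,0,0],[0,0,0]]

```text
time_s: 8.72
tcp_pos: [0.4695, 0.1384, 0.2686]
ee_rot: [[0.977, 0.215, 0.0], [0.215, -0.977, 0.0], [0.0, -0.0, -1.0]]
contact_force: [0.3, 0.6, 1.3]
width: 0.0006
```

Request:
servo_tool:
  rows:
    - [[0,0,1],[0,0,0]]
    - [[0,0,1],[0,0,0]]
    - [[0,0,1],[0,0,0]]
    - [[0,0,1],[0,0,0]]
    - [[0,0,0],[0,0,0]]

```text
time_s: 9.35
tcp_pos: [0.4694, 0.1384, 0.2644]
ee_rot: [[0.977, 0.215, -0.0], [0.215, -0.977, 0.0], [-0.0, -0.0, -1.0]]
contact_force: [1.0, 0.1, 1.3]
width: 0.0007
```

Request:
servo_tool:
  rows:
    - [[0,0,1],[0,0,0]]
    - [[0,0,1],[0,0,0]]
    - [[0,0,1],[0,0,0]]
    - [[0,0,1],[0,0,0]]
    - [[0,0,1],[0,0,0]]
    - [[0,0,0],[0,0,0]]

```text
time_s: 10.1
tcp_pos: [0.4694, 0.1384, 0.2594]
ee_rot: [[0.977, 0.215, -0.0], [0.215, -0.977, -0.0], [-0.0, -0.0, -1.0]]
contact_force: [1.5, 0.0, 1.0]
width: 0.0006
```

Request:
servo_tool:
  rows:
    - [[0,0,1],[0,0,0]]
    - [[0,0,1],[0,0,0]]
    - [[0,0,0],[0,0,0]]

```text
time_s: 10.48
tcp_pos: [0.4695, 0.1386, 0.2586]
ee_rot: [[0.977, 0.215, 0.001], [0.215, -0.977, -0.001], [0.0, 0.001, -1.0]]
contact_force: [-8.0, -3.6, 29.2]
width: 0.0004
```

```bash
python3 - <<'E'
from h import *
snap('wrist','w2.png')
E
```

```text
(no output)
```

View pics/w2.png

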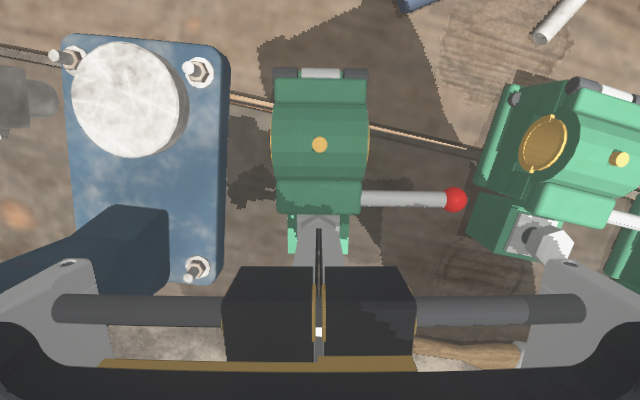

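Request:
servo_tool:
  rows:
    - [[0,0,-20],[0,0,0]]
    - [[0,0,-30],[0,0,0]]
    - [[0,0,-10],[0,0,0]]
  claw: 110

```text
time_s: 10.9
tcp_pos: [0.4696, 0.1384, 0.3188]
ee_rot: [[0.977, 0.215, 0.002], [0.215, -0.977, 0.0], [0.002, 0.0, -1.0]]
contact_force: [0.4, -1.0, 0.2]
width: 0.0269
```

```bash
python3 - <<'E'
from h import *
s=ctrl.get_state();print(s['time_s'],s['tcp_pos'],np.array(s['joints']),s['width'])
for y in(.2165+np.pi/2,.2165-np.pi/2): print(delta([.5103,.0913,.300],Rdown(y)))
snap('scene','s2.png'); snap('wrist','w3.png')
for t in('bolt_a_top','cap_a_pin'): 
  for r in ctrl.mark_of('wrist',t): print(t,r['pixel'],r['confidence'])
for P in([.4702,.1388,.0595],[.4702,.1388,.07],[.5103,.0913,.066],[.4832-.0,.0,.0]): print(proj('wrist',P))
E
```

```text
10.9 [0.4696 0.1384 0.3188] [-0.0215  0.261  -0.4525  2.0753  0.1534  0.8348 -1.918 ] 0.026936203470882214
(array([29.5498, 54.777 , 18.8041]), array([ 0.0014, -0.0013, -1.5707]))
(array([29.5498, 54.777 , 18.8041]), array([-0.0013, -0.0014,  1.5709]))
cap_a_pin [237.6, 583.4] 0.28
[212.588  317.9891]
[216.3284 317.9746]
[180.7506 385.8016]
[211.5866 446.0702]
```

View pics/w3.png

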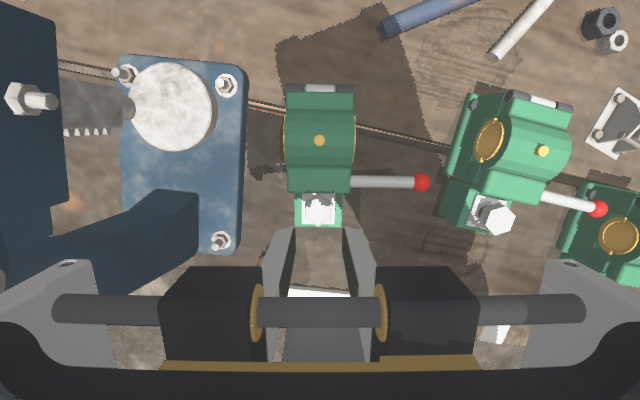

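View pics/s2.png

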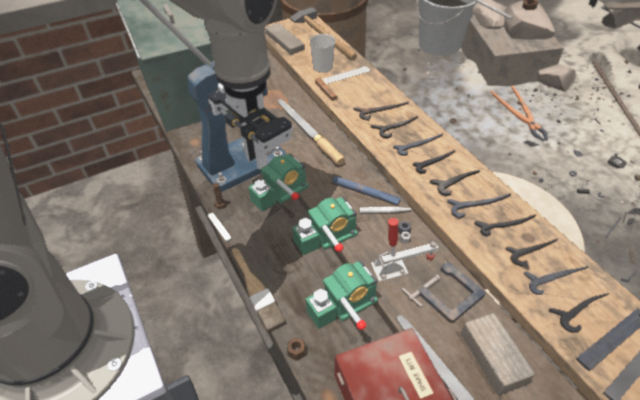

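Request:
servo_tool:
  rows:
    - [[15,27,0],[0,0,0]]
    - [[15,28,0],[0,0,0]]
    - [[0,0,0],[0,0,-0.17]]
    - [[0,0,0],[0,0,-0.175]]
    - [[0,0,0],[0,0,-0.175]]
    - [[0,0,0],[0,0,-0.175]]
    - [[0,0,0],[0,0,-0.175]]
    - [[0,0,0],[0,0,-0.175]]
    - [[0,0,0],[0,0,-0.175]]
    - [[0,0,0],[0,0,-0.175]]
    - [[0,0,0],[0,0,-0.175]]
    - [[0,0,0],[0,0,0]]

```text
time_s: 12.6
tcp_pos: [0.5103, 0.0909, 0.3164]
ee_rot: [[-0.213, 0.977, -0.002], [0.977, 0.213, 0.0], [0.001, -0.002, -1.0]]
contact_force: [-0.9, -0.1, 0.4]
width: 0.0535
```

```bash
python3 - <<'E'
from h import *
s=ctrl.get_state();print(s['time_s'],s['tcp_pos'],np.array(s['joints']),s['width'],s['contact_force'])
print(delta([.5103,.0913,.2434],Rdown(.2165+np.pi/2)))
snap('wrist','w4.png')
for a in np.array([[.026,.066],[.055,.066],[.0834,.066]]):
    p=np.array([.5131,.1483])+[-.015*.9767+.2148*a[0],-.015*.2148-.9767*a[0]]; print(p,proj('wrist',[*p,a[1]]))
E
```

```text
12.6 [0.5103 0.0909 0.3164] [ 0.3047  0.3588 -0.7192  2.0039  0.3016  0.8869 -0.3616] 0.05352398258867926 [-0.9168 -0.0539  0.4057]
(array([ 0.3335,  0.1613, 73.0286]), array([-0.0016, -0.0008, -0.0015]))
[0.504  0.1197] [182.0169 318.5718]
[0.5103 0.0914] [216.195  318.7169]
[0.5164 0.0636] [247.6609 318.8501]
```

View pics/w4.png

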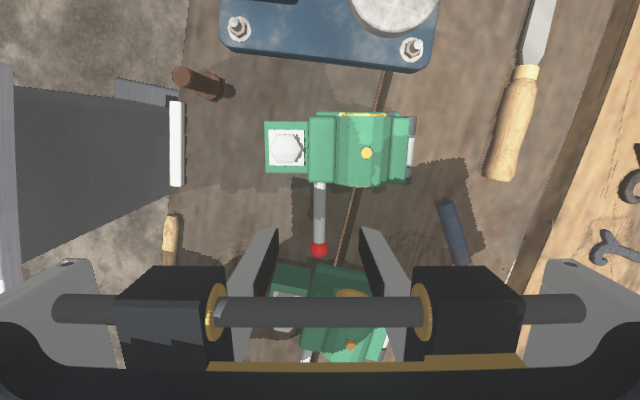

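Request:
servo_tool:
  rows:
    - [[0,0,20],[0,0,0]]
    - [[0,0,20],[0,0,0]]
    - [[0,0,20],[0,0,0]]
    - [[0,0,16],[0,0,0]]
    - [[0,0,0],[0,0,0]]

```text
time_s: 13.28
tcp_pos: [0.5102, 0.0912, 0.2401]
ee_rot: [[-0.215, 0.977, -0.002], [0.977, 0.215, -0.0], [0.0, -0.002, -1.0]]
contact_force: [0.1, 0.7, 0.1]
width: 0.0535
```

Request:
servo_tool:
  rows:
    - [[0,0,0],[0,0,0]]
    - [[0,0,0],[0,0,0]]
    - [[0,0,0],[0,0,0]]
    - [[0,0,0],[0,0,0]]
    - [[0,0,0],[0,0,0]]
    - [[0,0,0],[0,0,0]]
    - [[0,0,0],[0,0,0]]
    - [[0,0,0],[0,0,0]]
  claw: 255

```text
time_s: 14.28
tcp_pos: [0.5106, 0.0911, 0.2416]
ee_rot: [[-0.214, 0.977, 0.0], [0.977, 0.214, -0.0], [-0.0, -0.0, -1.0]]
contact_force: [-3.0, -0.7, 5.1]
width: 0.009
```

```bash
python3 - <<'E'
from h import *
s=ctrl.get_state();print(s['time_s'],s['tcp_pos'],s['width'],s['contact_force'])
p=np.array(s['tcp_pos'])+np.array(s['ee_rot'])[:,2]*ctrl.pinch_z;print('pinch',p)
snap('wrist','w5.png')
E
```

```text
14.275 [0.5106 0.0911 0.2416] 0.008960042826114364 [-2.9957 -0.7362  5.1377]
pinch [0.5106 0.0911 0.0612]
```

View pics/w5.png

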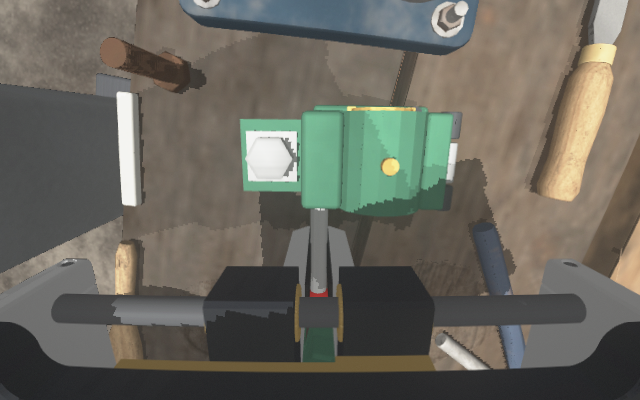

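```bash
python3 - <<'E'
import numpy as np
R,a0,L=.07,.05,.1756
def tcp(t,k): 
    f=k*t; return np.array([R*(np.cos(a0)-np.cos(a0+t))+L*np.sin(f), R*(np.sin(a0+t)-np.sin(a0))+L*np.cos(f)])
k=.4; ts=np.arange(0,1.101,.05)
for i in range(len(ts)-1):
    d=tcp(ts[i+1],k)-tcp(ts[i],k); f=k*ts[i]
    print(round(ts[i+1],2),np.round(1e3*np.array([d@[np.cos(f),-np.sin(f)],d@[-np.sin(f),-np.cos(f)]]),2))
E
```

```text
0.05 [ 3.77 -3.45]
0.1 [ 3.88 -3.45]
0.15 [ 3.98 -3.43]
0.2 [ 4.09 -3.42]
0.25 [ 4.19 -3.4 ]
0.3 [ 4.29 -3.38]
0.35 [ 4.39 -3.35]
0.4 [ 4.5  -3.32]
0.45 [ 4.6  -3.29]
0.5 [ 4.7  -3.26]
0.55 [ 4.79 -3.22]
0.6 [ 4.89 -3.18]
0.65 [ 4.99 -3.14]
0.7 [ 5.08 -3.09]
0.75 [ 5.17 -3.04]
0.8 [ 5.27 -2.99]
0.85 [ 5.36 -2.94]
0.9 [ 5.44 -2.88]
0.95 [ 5.53 -2.82]
1.0 [ 5.62 -2.76]
1.05 [ 5.7 -2.7]
1.1 [ 5.78 -2.63]
```

Request:
servo_tool:
  rows:
    - [[0,3.8,-3.4],[0.02,0,0]]
    - [[0,3.9,-3.4],[0.02,0,0]]
    - [[0,4,-3.4],[0.02,0,0]]
    - [[0,4.1,-3.4],[0.02,0,0]]
    - [[0,4.2,-3.4],[0.02,0,0]]
    - [[0,4.3,-3.4],[0.02,0,0]]
    - [[0,0,0],[0,0,0]]

```text
time_s: 15.2
tcp_pos: [0.5353, 0.0965, 0.2607]
ee_rot: [[-0.214, 0.97, -0.119], [0.977, 0.213, -0.026], [-0.0, -0.122, -0.993]]
contact_force: [-4.8, -3.8, 0.4]
width: 0.0092
```

```bash
cat > chk.py <<'E'
from h import *
s=ctrl.get_state();R=np.array(s['ee_rot']);p=np.array(s['tcp_pos'])
print(s['time_s'],s['width'],s['contact_force'],'tool force',R.T@np.array(s['contact_force']),s['wrist_torque'])
g=p+R[:,2]*.1756; print('pin est',g)
h=np.array([.5787,.1064,.0625]); v=g-h; b=np.array([.9767,.2148,0]); print('rad',np.hypot(v@b,v[2]),'theta',np.arctan2(v[2],-v@b)-.05,np.array(s['joints']))
E
python3 chk.py
```

```text
15.2 0.009198182573106745 [-4.847  -3.7811  0.4259] tool force [-2.6551 -5.555   0.2531] [-0.6729  0.9335  0.0229]
pin est [0.5144 0.0919 0.0864]
rad 0.07010088696018354 theta 0.2976213510117056 [ 0.2373  0.5058 -0.6694  1.9459  0.3546  0.9426 -0.4032]
```

Forces small and the arc radius fits; continuing.

Request:
servo_tool:
  rows:
    - [[0,4.4,-3.4],[0.02,0,0]]
    - [[0,4.5,-3.3],[0.02,0,0]]
    - [[0,4.6,-3.3],[0.02,0,0]]
    - [[0,4.7,-3.3],[0.02,0,0]]
    - [[0,4.8,-3.2],[0.02,0,0]]
    - [[0,4.9,-3.2],[0.02,0,0]]
    - [[0,5,-3.1],[0.02,0,0]]
    - [[0,5.1,-3.1],[0.02,0,0]]
    - [[0,0,0],[0,0,0]]

```text
time_s: 16.32
tcp_pos: [0.5762, 0.1054, 0.279]
ee_rot: [[-0.214, 0.938, -0.274], [0.977, 0.206, -0.061], [-0.001, -0.28, -0.96]]
contact_force: [-10.4, -5.4, 7.3]
width: 0.0093
```

```bash
python3 chk.py; python3 -c "
from h import *
snap('wrist','w6.png')"
```

```text
16.325 0.009306297771451552 [-10.3904  -5.4422   7.3015] tool force [ -3.0934 -12.9081  -3.8343] [-1.3968  2.4861  0.1365]
pin est [0.5282 0.0947 0.1105]
rad 0.07066424142987957 theta 0.6964772043591179 [ 0.2036  0.5828 -0.6588  1.7816  0.3103  1.1898 -0.3646]
```

View pics/w6.png

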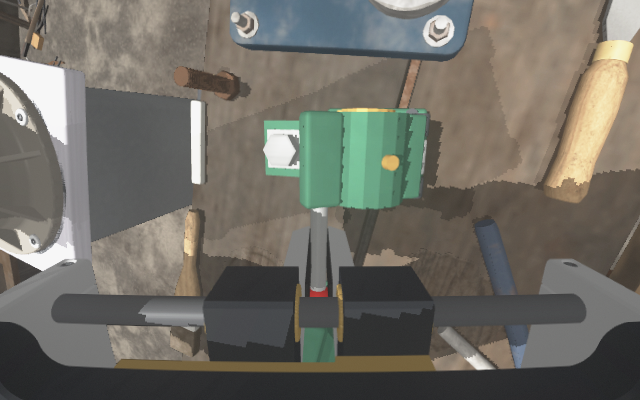

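Request:
servo_tool:
  rows:
    - [[0,4.7,-3.3],[0.02,0,0]]
    - [[0,4.8,-3.3],[0.02,0,0]]
    - [[0,5.2,-3],[0.02,0,0]]
    - [[0,5.3,-3],[0.02,0,0]]
    - [[0,5.4,-2.9],[0.02,0,0]]
    - [[0,5.5,-2.8],[0.02,0,0]]
    - [[0,5.6,-2.8],[0.02,0,0]]
    - [[0,0,0],[0,0,0]]
    - [[0,0,0],[0,0,0]]

```text
time_s: 17.5
tcp_pos: [0.6173, 0.1141, 0.2868]
ee_rot: [[-0.214, 0.892, -0.399], [0.977, 0.195, -0.088], [-0.001, -0.409, -0.913]]
contact_force: [-2.7, -4.5, 2.5]
width: 0.0089
```

```bash
python3 chk.py; python3 -c "
from h import *
snap('wrist','w7.png');snap('scene','s7.png');snap('top','t7.png')"
```

```text
17.5 0.008872635456159855 [-2.7072 -4.5269  2.4764] tool force [-3.8439 -4.3089 -0.7823] [-1.1602  0.466   0.3957]
pin est [0.5472 0.0987 0.1265]
rad 0.07176831152379008 theta 1.0525940621071126 [ 0.1598  0.6686 -0.6369  1.627   0.2886  1.3907 -0.3469]
```

View pics/w7.png

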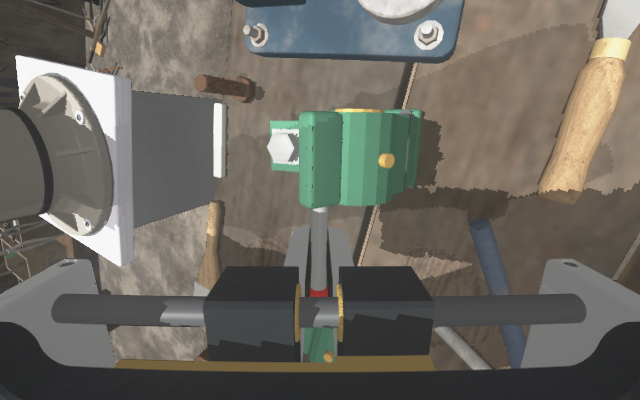

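View pics/s7.png

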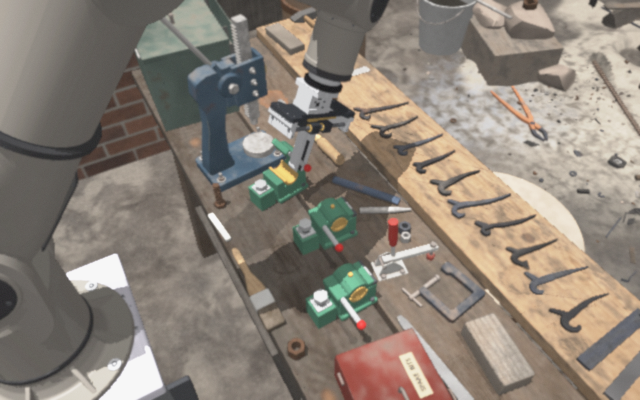

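View pics/t7.png

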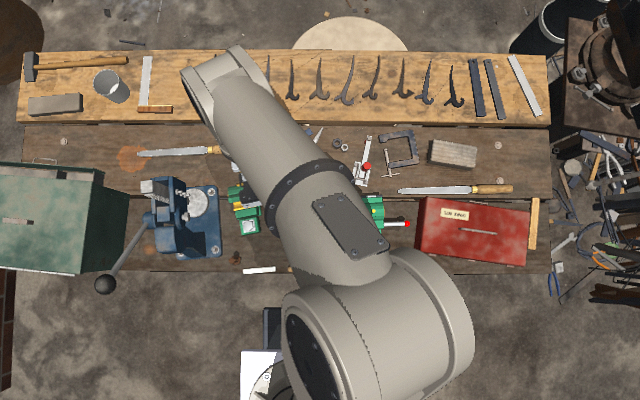

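```bash
python3 -c "
from h import *
im=cv2.imread('pics/s7.png'); b=im[130:215,240:330]; cv2.imwrite('pics/s7z.png',cv2.resize(b,None,fx=6,fy=6,interpolation=cv2.INTER_CUBIC))
h=np.array([.5131,.1483,0])+[.055*.9767,.055*.2148,.0625]
for t in(.8,.9,1.,1.1,1.2):
    a=t+.05; P=h+np.array([.9767,.2148,0])*-.07*np.cos(a)+np.array([0,0,.07*np.sin(a)])+.0834*np.array([.2148,-.9767,0]); print(t,proj('scene',P))
print(proj('scene',[.4702,.1388,.07]),proj('scene',[.4702,.1388,.0595]))
"; python3 chk.py
```

```text
0.8 [173.1661 302.7717]
0.9 [170.3615 304.7488]
1.0 [167.6605 306.8925]
1.1 [165.0949 309.1776]
1.2 [162.6947 311.5774]
[179.5875 259.7229] [183.0265 260.2374]
17.65 0.008822305056685716 [-2.5146 -4.2775  1.9211] tool force [-3.641  -3.8618 -0.3751] [-1.0803  0.3873  0.4084]
pin est [0.5472 0.0987 0.1266]
rad 0.07178806942643487 theta 1.0527562250948632 [ 0.1599  0.6684 -0.637   1.6271  0.2886  1.3905 -0.3468]
```

View pics/s7z.png

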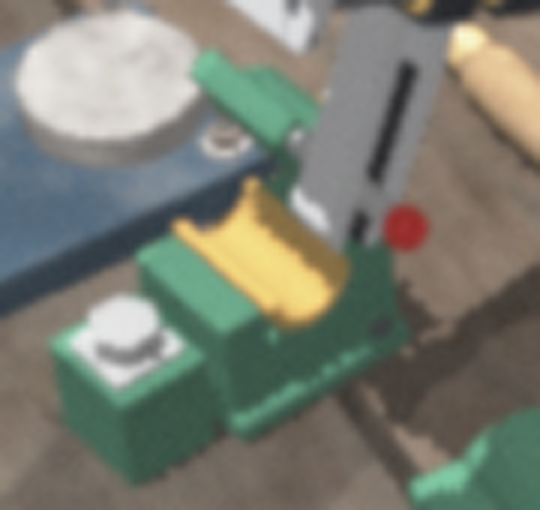

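```bash
python3 -c "
from h import *
print(ctrl.job_done()); s=ctrl.get_state(); print(s['time_s'],s['width'],s['contact_force'])"; python3 chk.py
```

```text
the job is handed in; nothing more can be done
None
the job is handed in; nothing more can be done
the job is handed in; nothing more can be done
```

The loose bolt was on the left-hand block. It is now pushed fully down, and I handed the job in with that block's cap held open at about 1.0 rad, where half-way is 0.65.

- **Finding the bolt:** I pressed the right and middle bolts first, with the caps shut. Both were tight, moving about half a millimetre under 44 N and 27 N. The left bolt slid down about 10 mm under little force and came to a hard stop at 29 N. In the scene picture its top sits where a 10.5 mm drop should put it (row 183.3 seen, 183.0 expected).
- **Opening the cap:** I gripped the left block's pin and swung the cap along its arc. The red ball's position in the scene picture gives 1.0 rad. The tool pose gave 1.05 rad at a radius of 71.8 mm instead of 70, so the pin probably slipped 1–2 mm in the pads.
- **Last checks:** Just before hand-in, at 17.7 s, the grip was closed on the pin (about 9 mm reading) with about 5 N on the wrist. The highest wrist force I read was about 46 N, while pressing the right bolt.
- **Other parts:** I did not touch the other two caps, the loose nuts or the loose bolt, and the last pictures show nothing out of place. The arm hides part of the top view, so I could not check everything there. I could read nothing after hand-in.

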